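# Slide a steel blank home in a drilling jig and latch it

## Task

Load the drilling jig: press lightly on top of the steel blank and drag it along the channel, in under the two dark lips, until it is fully home against the end stop; do not press on it with more than 25 N, or its ground face is marked. Then turn the red latch right across the channel behind the blank, so that it is locked in, and let go. Leave the calculator, the roll of blue tape, the green screwdriver and the bearing where they are.

Things in the scene. Friction and masses are not known exactly. Their poses are not given: they have to be found in the camera images.
- jig: Grey drilling jig fixed to the bench on levelling feet, 240 x 150 mm, turned by -0.6 to 0.4 rad. x runs along its channel to the end stop, y left, z up. Origin on the channel's centre line at the base's underside, 6 to 18 mm above the bench; bed (channel floor) 12 mm above the origin. Channel 108 mm wide, rails and rear wall (at x = -84 mm) 8 mm high; right rail cut away from x = -65 to 23 mm.
- stop (a point): Middle of the end stop's face, at bed height, x = +130 mm in the jig's frame; the stop is 14 mm high. Before it, from x = 63 to 130 mm, two dark lips reach 8 mm over the channel from each rail, underside 8 mm and top 11 mm above the bed; 92 mm stays open between them.
- blank: Loose flat steel plate, 110 mm (x, along the channel) x 105 mm x 5 mm thick, 0.3 to 0.65 kg, too wide to grip, four dark marks at its corners. Origin at the centre of its underside. Starts near the rear wall, flat on the bed. Fully home its origin is 55 mm before the stop (x = +75 mm in the jig's frame), 89 to 101 mm of travel. Pressed too lightly (under about 8 N) the fingers slip on it.
- latch (a joint): Angle (rad) of the red turn latch, an arm 52 x 12 x 8 mm. Vertical pivot at x = 11, y = -62 mm in the jig's frame. At 0 it points to the rear (-x), beside the channel; grows clockwise seen from above; at 1.57, its stop, it points across the channel (+y), 3 mm behind a blank that is home; else blocked by the blank. Starts at -0.5 to 0, stays where left; about 1 N at the pin moves it.
- latch_pin (a point): Centre of the top of the black upright pin on the latch arm's end, 10 mm in diameter, 28 mm tall, 50 mm from the latch's pivot; its top is 49 mm above the jig's origin. Can be pushed or pinched from above.
- calculator: Dark desk calculator, 125 x 78 x 17 mm, origin under its centre, at the right of the bench. Leave alone.
- blue_tape: Roll of blue tape, 84 mm in diameter, 24 mm high, origin under its centre. Leave alone.
- screwdriver: Screwdriver with green handle, 159 mm long, 26 mm thick, lying flat, origin under its middle. Leave alone.
- bearing: Steel ball bearing, a ring 62 mm in diameter, 16 mm high, lying flat beyond the jig, origin under its centre. Leave alone.
Things that resemble listed ones, but are neither listed nor needed, are in the scene too. Of the things like the blank, leave any that is brown; of the rest the larger one is meant.

How it is judged:
By the outcome, as a careful person would: the job done as asked, in the order asked, and still so for the second after the job is handed in, with the robot touching nothing.
It also fails if it takes over 69 s, if anything falls off the work surface, if the arm or the gripper's body presses on something with over 40 N, if the wrist force passes 120 N, or if a joint passes its speed limit or range.

## Robot

A 6-joint arm with a two-finger parallel gripper is mounted at the origin on a cart in front of the work surface, level with it; the furniture and walls round the work are solid. World frame = base frame: x ahead of the robot, y to its left, z up, the work surface at z = 0. Lengths are in mm, angles in rad, forces in N, time in s.
With the tool pointing down it reaches from about 275 to 750 mm from the base axis. Payload 10.2 kg.
Tool frame: the origin (TCP) lies at the very end of the fingers, on their centre line; the grasp point (between the pads) lies 19 mm behind it; x points along the fingers, y is the direction in which the jaws open and shut, and the axes are right-handed (so a half turn about x gives the same grasp; the last joint's range is limited). The gripper opens to 85 mm and grips with 20 to 120 N. Pads are 22 mm wide; open, the fingers measure 114 mm over their backs; the gripper's body (76 mm by 85 mm) begins 54 mm behind the grasp point. The pads swing forward as they close: fully open they stand 13 mm farther back than shut.
Start: joints at [-1.512, 0.313, 1.498, -0, 1.331, -0.223], TCP at [145.981, -504.302, 231.294] pointing down, gripper open.
Joint ranges: [-2.94, 2.94], [-0.97, 2.17], [0.19, 2.56], [-1.23, 4.37], [0.02, 3.11], [-2.88, 2.88]. Speed limits (rad/s): [2.39, 2.39, 3.01, 3.14, 3.14, 3.14].

## Interface

Orientations are given as a unit quaternion [w, x, y, z].
In Python, from rig import ctrl gives the robot as it stands. The module is installed in compiled form; this text tells all that it offers.
- The arm moves only by the tool move_arm, never from a script. Its argument "targets" is a list that holds one entry, the list of rows, each a list of 7 numbers: the opening, from 0 (shut) to 1 (fully open), then the shift along the tool's x, y, z each as a share of 150 mm, from -1 to 1, then the turn, a rotation vector about the tool's x, y, z each as a share of 60 degrees, from -1 to 1. A call has 1 to 5 rows; each row shifts and turns the commanded pose from where the row before left it, along the tool's axes as they then stand; what a row does not reach is not made up. A row lasts 1/10 s, in which the tool goes at most 50 mm and 8.59 degrees, less where a joint would pass 70% of its speed; a pose out of reach is approached as far as the arm can. A call with a number of a shift or a turn outside -1 to 1 is refused whole. A call with a gripper value outside its range is refused whole. The fingers move at their own pace and stop on an object; "force" is the grip in N (left out, the last holds). Time passes only in rows, so rows that do not move let the fingers close. It gives the time, the measured TCP pose, the force and the opening at its end, in the units of the state.
- ctrl.sense(): the state, without advancing time (a new reading comes with each control period).
- ctrl.capture(name): name is "scene" or "top" or "wrist"; returns the picture (420x560x3 uint8, red, green, blue); there is no depth.
- ctrl.calibration(name): a dict with "camera_matrix" (3x3 intrinsics, pixels), "extrinsics" (4x4, takes a point from world to camera coordinates); the wrist camera has in their place "tool_from_camera" (4x4, takes a point from camera to tool coordinates, whose origin is the TCP and whose axes are the tool frame's). Camera axes: x right, y down, z forward; pixel columns grow to the right and rows downward; lengths in mm; the calibration is good to about 2 mm. A picture is of the moment at which its call begins: read the wrist's pose just before it. calibration takes no time and is no camera call.
- ctrl.finish_job(): hands the job in, once; it reports no verdict.
Trained networks look in the newest picture that a camera, given by its name, has taken for a name from the list of things; names that differ only in an ending like _2 or _b are one class to them, and where a whole thing is asked for, a point or a joint stands for the part that bears it (a point fixed in the world has none). Each returns a list of dicts, best first, with "confidence" (0 to 1); they miss things now and then, are a little off and sometimes report something else, mostly with a low value. They report only what shows in the picture. A call takes as long as a camera call. They do not tell look-alikes from the thing itself.
- ctrl.recognise(label, camera): "point" ([row, column] in pixels, amid what is visible of it).
- ctrl.cut_out(label, camera): "pixels" (420x560 bool, what is visible of it) and "point" ([row, column] in pixels, amid what is visible of it).
The state is a dict: "time_s": time; "joints": joint angles; "dq": joint speeds; "tau": joint torques, N m; "eef_pos": TCP position; "ee_rot": TCP orientation; "force": force on the tool from outside, world axes, zero at the start; "wrist_torque": the same for the moment, N m; "grip_width": opening from 0.0 (shut) to 1.0 (fully open).
Only numpy, scipy, OpenCV 4.12 (cv2) and the standard library are available. Lean on these libraries where they do the work, as an engineer would, in place of code of your own. Each camera call takes 0.05 s, during which the arm holds its last target.

## Working session

There is one attempt and no reset: what is moved stays moved. The work goes in short steps, Python scripts to look and compute and a tool call to move; the robot and the scene stay as the last step left them, time stands still between calls to the robot, and variables do not carry over. Pictures are saved under pics/ and viewed, and the job is handed in when it is done.

Besides the shell and the picture viewer there is one more tool, called after ">>>" as a command line: name --argument value ..., lists and objects as JSON in quotes. move_arm: Moves the arm, as the interface text tells. Shift numbers are shares of 150 mm and turn numbers shares of 60 degrees, none past 1 either way. Its arguments: {"type":"object","properties":{"targets":{"type":"array","items":{"type":"array","items":{"type":"array","items":{"type":"number","minimum":-1,"maximum":1}}}},"force":{"type":"number"}},"required":["targets"]}

```bash
mkdir -p pics; ls; cat > h.py <<'E'
import numpy as np,cv2
from rig import ctrl
def save(n,im): cv2.imwrite('pics/'+n+'.png',im[:,:,::-1])
E
python3 - <<'E'
from h import *
s=ctrl.sense(); print(s)
for c in ['scene','top']:
    save(c+'0',ctrl.capture(c)); 
    k=ctrl.calibration(c); print(c,k)
print(ctrl.calibration('wrist'))
for l in ['jig','blank','latch','latch_pin','calculator','bearing','blue_tape','screwdriver']:
    print(l,[(np.round(r['point']),round(r['confidence'],2)) for r in ctrl.recognise(l,'top')])
E
```

```text
pics
{'time_s': 0.0, 'joints': array([-1.51238724e+00,  3.13441637e-01,  1.49845393e+00,  1.64165763e-05,
        1.33098932e+00, -2.23356528e-01]), 'dq': array([-0.00065744, -0.00106084, -0.00046344, -0.00057866,  0.00028789,
        0.00075345]), 'tau': array([-4.90345002e-06, -4.12262464e+01, -2.59742564e+01, -1.92603352e-04,
        4.16200128e-03, -1.46199307e-05]), 'eef_pos': array([ 145.97601617, -504.02682672,  230.73301251]), 'ee_rot': array([ 0.09883373,  0.70014437,  0.09974344, -0.70005786]), 'force': array([-0.36676523, -0.40133195, -0.56481053]), 'wrist_torque': array([0.05243016, 0.02476945, 0.02333657]), 'grip_width': 1.0014189062548482}
scene {'camera_matrix': array([[427.3840679 ,   0.        , 279.51762137],
       [  0.        , 427.3840679 , 213.62968773],
       [  0.        ,   0.        ,   1.        ]]), 'extrinsics': array([[ 4.34588044e-01, -9.00482546e-01, -1.62608577e-02,
        -4.45752485e+02],
       [-3.61926131e-01, -1.58081721e-01, -9.18705418e-01,
         2.39516004e+02],
       [ 8.24707650e-01,  4.05143620e-01, -3.94608590e-01,
         1.08221
[... 830 characters left out ...]
[ 2.07410311e-04, -3.28735123e-01,  9.44422139e-01,
        -1.43181406e+02],
       [ 9.99999844e-01,  5.57751602e-04, -2.54734997e-05,
        -8.79953057e-02],
       [-5.18378927e-04,  9.44421997e-01,  3.28735187e-01,
        -8.54657181e+01],
       [ 0.00000000e+00,  0.00000000e+00,  0.00000000e+00,
         1.00000000e+00]])}
jig [(array([236., 307.]), 0.89)]
blank [(array([263., 302.]), 0.89), (array([188., 371.]), 0.7), (array([258., 364.]), 0.65), (array([237., 309.]), 0.65), (array([164., 250.]), 0.23)]
latch []
latch_pin []
calculator [(array([258., 412.]), 0.67)]
bearing [(array([158., 256.]), 0.8)]
blue_tape [(array([268., 202.]), 0.9)]
screwdriver [(array([286., 141.]), 0.55)]
```

```bash
python3 - <<'E'
import cv2
a=cv2.imread('pics/top0.png'); cv2.imwrite('pics/top0c.png',cv2.resize(a[130:330,210:410],(800,800),interpolation=cv2.INTER_CUBIC)[:600] if 0 else cv2.resize(a[140:320,190:430],(800,600),interpolation=cv2.INTER_CUBIC))
E
```

```text
(no output)
```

View pics/top0.png

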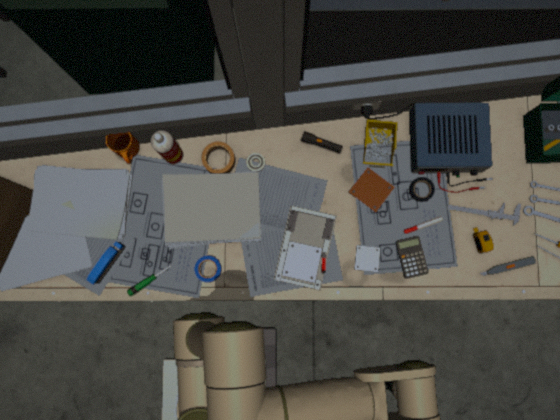

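View pics/scene0.png

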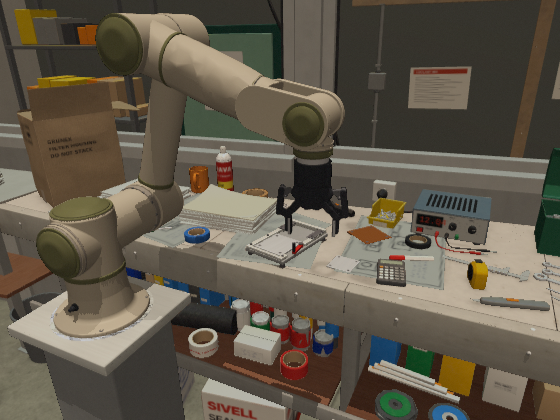

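```bash
sleep 1
```

```text
(no output)
```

View pics/top0c.png

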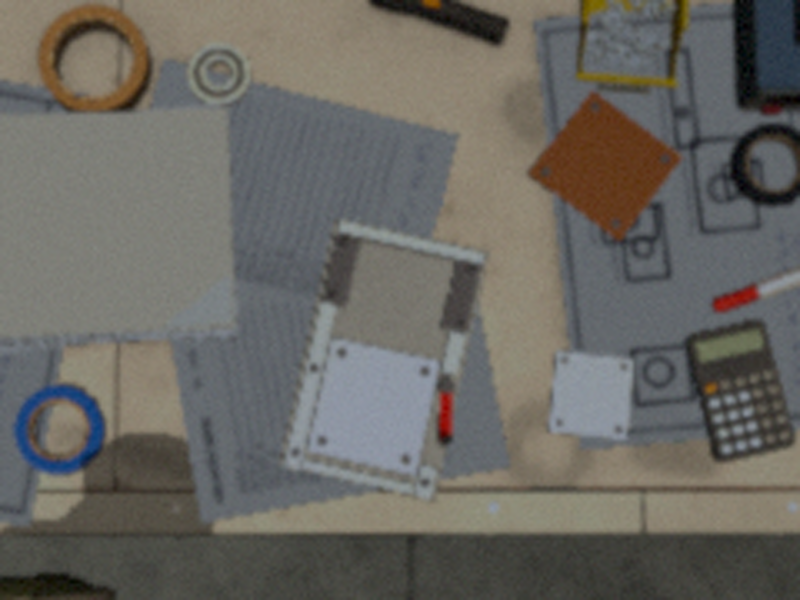

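The top view shows the jig at about (248,306), with the large pale blank in it at about (262,302). The red latch is on its right at about (263,324). The small white plate at (259,367) and the brown plate at (188,370) are look-alikes. I'll go over the jig next with the wrist camera.

```bash
cat >> h.py <<'E'
from scipy.spatial.transform import Rotation as R
def rot(q): return R.from_quat([q[1],q[2],q[3],q[0]])
def back(c,px,z,s=None):
    """px (u,v) -> world at height z"""
    k=ctrl.calibration(c); K=k['camera_matrix']
    px=np.atleast_2d(np.array(px,float))
    d=np.c_[px,np.ones(len(px))]@np.linalg.inv(K).T
    if c=='wrist':
        T=np.array(k['tool_from_camera']); q=rot(s['ee_rot']).as_matrix()
        Rw=q@T[:3,:3]; o=q@T[:3,3]+s['eef_pos']
    else:
        E=np.array(k['extrinsics']); Rw=E[:3,:3].T; o=-Rw@E[:3,3]
    d=d@Rw.T
    return o+d*((z-o[2])/d[:,2])[:,None]
def proj(c,P,s=None):
    k=ctrl.calibration(c); K=k['camera_matrix']; P=np.atleast_2d(P)
    if c=='wrist':
        T=np.array(k['tool_from_camera']); q=rot(s['ee_rot']).as_matrix()
        Rw=q@T[:3,:3]; o=q@T[:3,3]+s['eef_pos']
        C=(P-o)@Rw
    else:
        E=np.array(k['extrinsics']); C=P@E[:3,:3].T+E[:3,3]
    u=C@K.T
    return u[:,:2]/u[:,2:]
def need(pos,yaw,s):
    """target TCP pos, tool pointing down, tool y(jaw) direction at world angle yaw -> tool shifts (mm/150) & rotvec/60deg"""
    Rc=rot(s['ee_rot']).as_matrix()
    x=np.array([0,0,-1.]); y=np.array([np.cos(yaw),np.sin(yaw),0]); z=np.cross(x,y)
    Rt=np.c_[x,y,z]
    rv=R.from_matrix(Rc.T@Rt).as_rotvec()
    return (Rc.T@(np.array(pos)-s['eef_pos']))/150, np.degrees(rv)/60
E
python3 - <<'E'
from h import *
s=ctrl.sense(); print(rot(s['ee_rot']).as_matrix().round(3))
c=lambda u,v:(190+u*.3,140+v*.3)
P=back('top',[c(340,222),c(483,258),c(433,497),c(287,467)],32); print(P.round(0),P.mean(0))
B=back('top',[c(342,352),c(428,370),c(406,458),c(322,440)],29); print(B.round(0),B.mean(0))
m=P.mean(0)
for yaw in (-1.57-.25,1.57-.25): print(yaw,need([m[0]-20,m[1],250],yaw,s))
E
```

```text
[[ 0.     0.278 -0.961]
 [ 0.    -0.961 -0.278]
 [-1.    -0.    -0.   ]]
[[ 623. -244.   32.]
 [ 588. -379.   32.]
 [ 365. -328.   32.]
 [ 393. -193.   32.]] [ 491.92677496 -285.97242952   32.        ]
[[ 500. -245.   29.]
 [ 483. -325.   29.]
 [ 401. -304.   29.]
 [ 418. -226.   29.]] [ 450.16079887 -275.0418222    29.        ]
-1.82 (array([-0.12478888, -0.79375545, -2.49194665]), array([ 5.07067585e-01, -2.88646435e-05,  1.28746575e-04]))
1.32 (array([-0.12478888, -0.79375545, -2.49194665]), array([-2.49141154e+00, -1.72078697e-04, -3.84356981e-05]))
```

```bash
python3 - <<'E'
from h import *
s=ctrl.sense()
print(need([530,-295,240],-1.82,s), np.linalg.norm(np.array([530,-295,240])-s['eef_pos']))
E
```

```text
(array([-0.05811954, -0.6282768 , -2.84709086]), array([ 5.07067585e-01, -2.88646435e-05,  1.28746575e-04])) 437.42520502477146
```

>>> move_arm --targets '[[[0, -0.006, -0.063, -0.285, 0, 0, 0], [0, -0.006, -0.063, -0.285, 0, 0, 0], [0, -0.006, -0.063, -0.285, 0, 0, 0], [0, -0.006, -0.063, -0.285, 0, 0, 0], [0, -0.006, -0.063, -0.285, 0, 0, 0]]]'

```text
time_s: 1.0
eef_pos: [339.6, -398.4, 236.0]
ee_rot: [0.099, 0.7, 0.099, -0.7]
force: [0.8, -1.0, 0.6]
grip_width: 0.143
```

>>> move_arm --targets '[[[0, -0.006, -0.063, -0.285, 0, 0, 0], [0, -0.006, -0.063, -0.285, 0, 0, 0], [0, -0.006, -0.063, -0.285, 0, 0, 0], [0, -0.006, -0.063, -0.285, 0, 0, 0], [0, -0.006, -0.063, -0.285, 0, 0, 0]]]'

```text
time_s: 1.5
eef_pos: [531.8, -293.5, 240.4]
ee_rot: [0.099, 0.7, 0.099, -0.7]
force: [0.2, -1.3, 0.6]
grip_width: 0.002
```

>>> move_arm --targets '[[[0, 0, 0, 0, 0.127, 0, 0], [0, 0, 0, 0, 0.127, 0, 0], [0, 0, 0, 0, 0.127, 0, 0], [0, 0, 0, 0, 0.127, 0, 0], [0, 0, 0, 0, 0, 0, 0]]]'

```text
time_s: 2.0
eef_pos: [530.3, -294.6, 240.2]
ee_rot: [0.089, -0.701, 0.089, 0.702]
force: [-0.3, 0.1, 0.5]
grip_width: -0.003
```

```bash
python3 - <<'E'
from h import *
s=ctrl.sense(); print(s['eef_pos'],s['time_s'],s['force'],rot(s['ee_rot']).as_matrix().round(3),s['grip_width'])
im=ctrl.capture('wrist'); save('w1',im); np.save('w1s.npy',np.r_[s['eef_pos'],s['ee_rot']])
for l in ['jig','blank','latch','latch_pin']:
    print(l,[(np.round(r['point']),round(r['confidence'],2)) for r in ctrl.recognise(l,'wrist')])
cv2.imwrite('pics/w1b.png',cv2.resize(im[:,:,::-1],(800,600),interpolation=cv2.INTER_CUBIC))
E
```

```text
[ 530.34309788 -294.64128991  240.20821796] 2.0 [-0.34528019  0.11439774  0.4726166 ] [[-0.    -0.249 -0.969]
 [ 0.    -0.969  0.249]
 [-1.    -0.     0.   ]] -0.0027082667820214055
jig [(array([159., 274.]), 0.81), (array([232., 277.]), 0.68), (array([309.,  62.]), 0.22)]
blank [(array([233., 273.]), 0.97), (array([ 18., 431.]), 0.89), (array([190., 437.]), 0.68)]
latch [(array([239., 332.]), 0.78)]
latch_pin [(array([240., 333.]), 0.58)]
```

View pics/w1b.png

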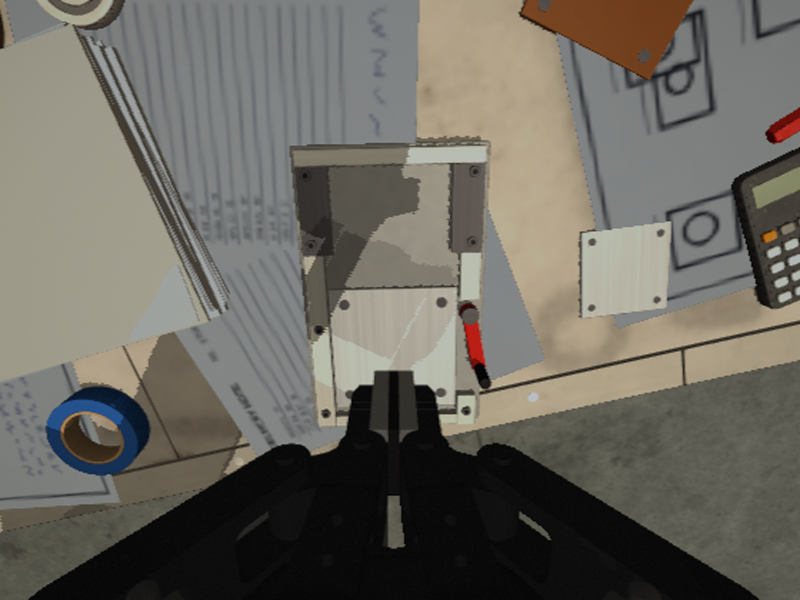

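```bash
python3 - <<'E'
import cv2
a=cv2.imread('pics/w1.png'); cv2.imwrite('pics/w1c.png',cv2.resize(a[90:210,190:350],(800,600),interpolation=cv2.INTER_CUBIC))
cv2.imwrite('pics/w1d.png',cv2.resize(a[190:310,200:360],(800,600),interpolation=cv2.INTER_CUBIC))
E
```

```text
(no output)
```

View pics/w1c.png

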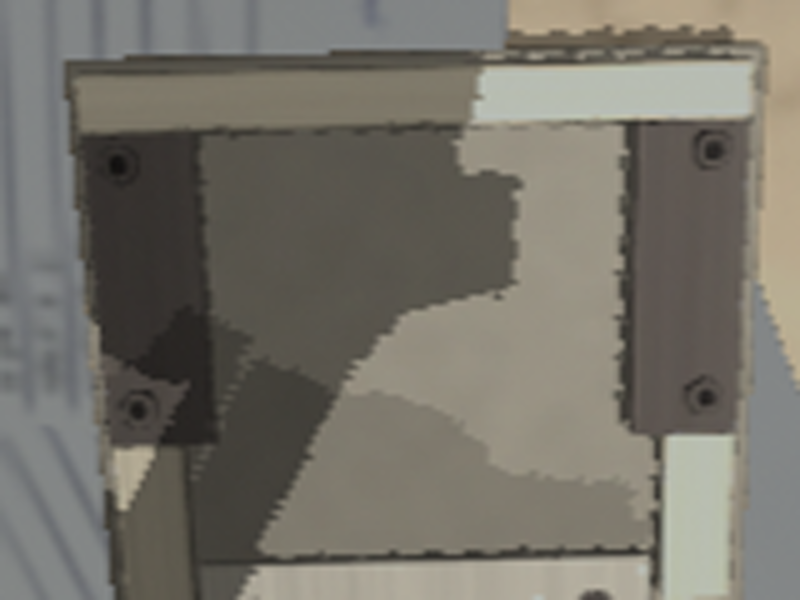

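View pics/w1d.png

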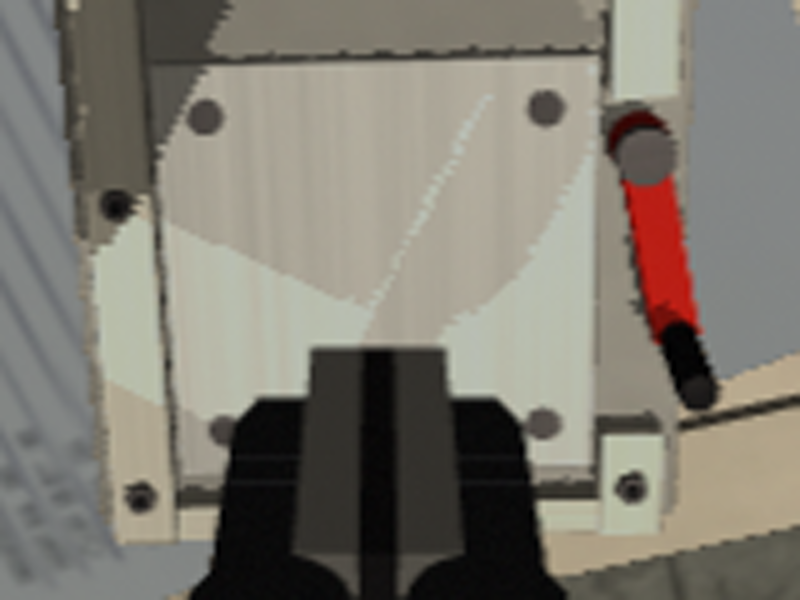

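```bash
cat > fit.py <<'E'
from h import *
from scipy.optimize import least_squares
d=np.load('w1s.npy'); s={'eef_pos':d[:3],'ee_rot':d[3:]}
c=lambda U,V:(190+(U+.5)/5-.5,90+(V+.5)/5-.5)
e=lambda U,V:(200+(U+.5)/5-.5,190+(V+.5)/5-.5)
N=None
# (x,y,z, u,v, wu,wv)
obs=[((63,46,23),c(217,442),1,1),((63,-46,23),c(637,432),1,1),((130,46,26),c(200,133),0,1),((130,-46,26),c(637,121),0,1),
((110,46,23),c(203,220),1,0),((110,-46,23),c(637,210),1,0),
((23,-60,20),e(640,97),0,1),((23,-54,20),e(612,97),1,1),((-65,-60,20),e(630,435),0,1),((-65,-54,20),e(601,435),1,1),
((40,54,20),e(147,0),1,0),((-60,54,20),e(170,400),1,0)]
def res(p,full=0):
    x,y,t,h=p; r=[]
    for P,px,wu,wv in obs:
        X=[x+P[0]*np.cos(t)-P[1]*np.sin(t),y+P[0]*np.sin(t)+P[1]*np.cos(t),h+P[2]]
        q=proj('wrist',X,s)[0]-px; r+= [q[0]*wu,q[1]*wv]
    return np.array(r)
f=least_squares(res,[470,-280,-.22,12],loss='soft_l1',bounds=([300,-500,-.7,6],[700,0,.5,18]))
print(f.x,f.cost); print(res(f.x).reshape(-1,2).round(1))
p=f.x; np.save('jig.npy',p)
def j2w(P): 
    x,y,t,h=p; P=np.atleast_2d(P); return np.c_[x+P[:,0]*np.cos(t)-P[:,1]*np.sin(t),y+P[:,0]*np.sin(t)+P[:,1]*np.cos(t),h+P[:,2]]
def w2j(W):
    x,y,t,h=p; W=np.atleast_2d(W); dx=W[:,0]-x;dy=W[:,1]-y
    return np.c_[dx*np.cos(t)+dy*np.sin(t),-dx*np.sin(t)+dy*np.cos(t),W[:,2]-h]
if __name__=='__main__':
    print('pin top',w2j(back('wrist',[e(697,390)],p[3]+49,s)))
    print('pivot cap',w2j(back('wrist',[e(645,155)],p[3]+26,s)))
    print('blank marks',w2j(back('wrist',[e(205,117),e(547,107),e(543,424),e(222,432)],p[3]+17,s)))
    print('blank front edge',w2j(back('wrist',[e(152,62),e(598,55)],p[3]+17,s)))
    print('wall',w2j(back('wrist',[e(190,500),e(580,485)],p[3]+20,s)))
E
python3 fit.py
```

```text
[ 4.71518879e+02 -2.80205064e+02 -2.28745110e-01  1.38928648e+01] 1.768112936374822
[[ 0.3  0.3]
 [-0.8  0.5]
 [-0.  -0.6]
 [ 0.  -0.2]
 [ 0.3  0. ]
 [ 0.1  0. ]
 [-0.   0.4]
 [ 0.1  0.6]
 [-0.  -0.6]
 [ 0.5 -0.5]
 [-1.   0. ]
 [ 0.   0. ]]
pin top [[-36.97733277 -70.63762813  49.        ]]
pivot cap [[ 11.45299675 -60.89980367  26.        ]]
blank marks [[ 19.77591722  41.02786554  17.        ]
 [ 20.48838754 -39.11616959  17.        ]
 [-64.04807813 -39.19367667  17.        ]
 [-64.54852058  41.60061615  17.        ]]
blank front edge [[ 33.57829828  52.5245143   17.        ]
 [ 32.99344674 -50.7497576   17.        ]]
wall [[-82.2551181   50.41056065  20.        ]
 [-80.05299924 -48.44283754  20.        ]]
```

```bash
python3 - <<'E'
from fit import *
s=ctrl.sense(); yaw=p[2]-np.pi/2
t=j2w([-12,0,17+12])[0]; print(t); print(need(t,yaw,s))
E
```

```text
[ 4.71518879e+02 -2.80205064e+02 -2.28745110e-01  1.38928648e+01] 1.768112936374822
[[ 0.3  0.3]
 [-0.8  0.5]
 [-0.  -0.6]
 [ 0.  -0.2]
 [ 0.3  0. ]
 [ 0.1  0. ]
 [-0.   0.4]
 [ 0.1  0.6]
 [-0.  -0.6]
 [ 0.5 -0.5]
 [-1.   0. ]
 [ 0.   0. ]]
[ 459.83145872 -277.48399824   42.8928648 ]
(array([1.31597311, 0.00452972, 0.48349686]), array([-1.85464280e-02,  7.76880217e-05,  3.33936120e-05]))
```

>>> move_arm --targets '[[[0, 0.25, 0.001, 0.097, 0, 0, 0], [0, 0.25, 0.001, 0.097, 0, 0, 0], [0, 0.25, 0.001, 0.097, 0, 0, 0], [0, 0.25, 0.001, 0.097, 0, 0, 0], [0, 0.25, 0.0, 0.095, -0.019, 0, 0]]]'

```text
time_s: 2.75
eef_pos: [459.4, -277.1, 51.7]
ee_rot: [-0.08, 0.703, -0.081, -0.702]
force: [1.2, -0.5, -1.1]
grip_width: 0.0
```

>>> move_arm --targets '[[[0, 0.066, 0, 0, 0, 0, 0], [0, 0, 0, 0, 0, 0, 0], [0, 0.0, 0, 0, 0, 0, 0]]]'

```text
time_s: 3.05
eef_pos: [461.4, -278.3, 44.6]
ee_rot: [-0.08, 0.703, -0.082, -0.702]
force: [0.3, -0.3, -0.2]
grip_width: 0.002
```

```bash
python3 - <<'E'
from fit import *
s=ctrl.sense(); yaw=p[2]-np.pi/2
t=j2w([-12,0,17+5])[0]; print(need(t,yaw,s),w2j(s['eef_pos']),s['force'])
E
```

```text
[ 4.71525765e+02 -2.80213957e+02 -2.28741666e-01  1.38918592e+01] 1.7681197066595982
[[ 0.3  0.3]
 [-0.8  0.5]
 [-0.  -0.6]
 [ 0.  -0.2]
 [ 0.3  0. ]
 [ 0.1  0. ]
 [-0.   0.4]
 [ 0.1  0.6]
 [-0.  -0.6]
 [ 0.5 -0.5]
 [-1.   0. ]
 [ 0.   0. ]]
(array([ 0.05804362, -0.00271393,  0.01168925]), array([-0.00115486, -0.00272172, -0.00153197])) [[-10.27192093  -0.39522221  30.71214841]] [ 0.29095549 -0.34417047 -0.19579718]
```

>>> move_arm --targets '[[[0, 0.03, 0, 0, 0, 0, 0], [0, 0.027, 0, 0, 0, 0, 0], [0, 0, 0, 0, 0, 0, 0]]]'

```text
time_s: 3.35
eef_pos: [460.1, -277.3, 34.3]
ee_rot: [-0.081, 0.702, -0.081, -0.702]
force: [-0.1, -0.7, -0.7]
grip_width: 0.004
```

>>> move_arm --targets '[[[0, 0.01, 0, 0, 0, 0, 0], [0, 0, 0, 0, 0, 0, 0]]]'

```text
time_s: 3.55
eef_pos: [460.0, -277.3, 32.8]
ee_rot: [-0.081, 0.702, -0.081, -0.702]
force: [0.3, -0.6, -0.6]
grip_width: 0.0
```

>>> move_arm --targets '[[[0, 0.007, 0, 0, 0, 0, 0], [0, 0, 0, 0, 0, 0, 0]]]'

```text
time_s: 3.75
eef_pos: [460.0, -277.3, 31.7]
ee_rot: [0.081, -0.702, 0.081, 0.702]
force: [0.3, -0.8, -0.4]
grip_width: 0.001
```

>>> move_arm --targets '[[[0, 0.007, 0, 0, 0, 0, 0], [0, 0, 0, 0, 0, 0, 0]]]'

```text
time_s: 3.95
eef_pos: [460.0, -277.2, 30.6]
ee_rot: [0.081, -0.702, 0.081, 0.702]
force: [0.1, 0.1, 0.3]
grip_width: 0.002
```

Not yet in contact, so I'll use smaller steps.

>>> move_arm --targets '[[[0, 0.004, 0, 0, 0, 0, 0], [0, 0, 0, 0, 0, 0, 0]]]'

```text
time_s: 4.15
eef_pos: [460.0, -277.3, 30.2]
ee_rot: [-0.081, 0.702, -0.081, -0.702]
force: [1.0, -0.2, 0.2]
grip_width: -0.001
```

>>> move_arm --targets '[[[0, 0.003, 0, 0, 0, 0, 0], [0, 0, 0, 0, 0, 0, 0]]]'

```text
time_s: 4.35
eef_pos: [460.0, -277.3, 30.1]
ee_rot: [-0.081, 0.702, -0.081, -0.702]
force: [-1.6, 1.3, 6.0]
grip_width: 0.002
```

>>> move_arm --targets '[[[0, 0.003, 0, 0, 0, 0, 0], [0, 0, 0, 0, 0, 0, 0]]]'

```text
time_s: 4.55
eef_pos: [460.0, -277.3, 30.1]
ee_rot: [-0.081, 0.702, -0.081, -0.702]
force: [-3.0, 1.9, 9.4]
grip_width: 0.001
```

>>> move_arm --targets '[[[0, 0.003, 0, 0, 0, 0, 0], [0, 0, 0, 0, 0, 0, 0]]]'

```text
time_s: 4.75
eef_pos: [460.0, -277.3, 30.1]
ee_rot: [-0.081, 0.702, -0.081, -0.702]
force: [-5.1, 3.7, 14.8]
grip_width: 0.006
```

>>> move_arm --targets '[[[0, 0.0, 0, -0.015, 0, 0, 0], [0, 0, 0, -0.015, 0, 0, 0]]]'

```text
time_s: 4.95
eef_pos: [464.2, -278.6, 30.1]
ee_rot: [0.081, -0.702, 0.081, 0.703]
force: [-7.2, 2.7, 14.5]
grip_width: -0.003
```

>>> move_arm --targets '[[[0, 0.0, 0, -0.02, 0, 0, 0], [0, 0, 0, -0.02, 0, 0, 0], [0, 0, 0, -0.02, 0, 0, 0], [0, 0, 0, -0.02, 0, 0, 0]]]'

```text
time_s: 5.35
eef_pos: [476.0, -281.4, 30.1]
ee_rot: [0.081, -0.702, 0.081, 0.703]
force: [-6.3, 1.2, 14.8]
grip_width: 0.001
```

```bash
python3 - <<'E'
from fit import *
s=ctrl.sense(); im=ctrl.capture('wrist'); np.save('w2s.npy',np.r_[s['eef_pos'],s['ee_rot']])
print(w2j(s['eef_pos']),s['force'])
cv2.imwrite('pics/w2b.png',cv2.resize(im[:,:,::-1],(800,600),interpolation=cv2.INTER_CUBIC))
E
```

```text
[ 4.71523953e+02 -2.80213357e+02 -2.28743730e-01  1.38938659e+01] 1.7681442196028114
[[ 0.3  0.3]
 [-0.8  0.5]
 [-0.  -0.6]
 [ 0.  -0.2]
 [ 0.3  0. ]
 [ 0.1  0. ]
 [-0.   0.4]
 [ 0.1  0.6]
 [-0.  -0.6]
 [ 0.5 -0.5]
 [-1.   0. ]
 [ 0.   0. ]]
[[ 4.58937096 -0.19130063 16.18298382]] [-6.25928244  1.20209712 14.81158611]
```

View pics/w2b.png

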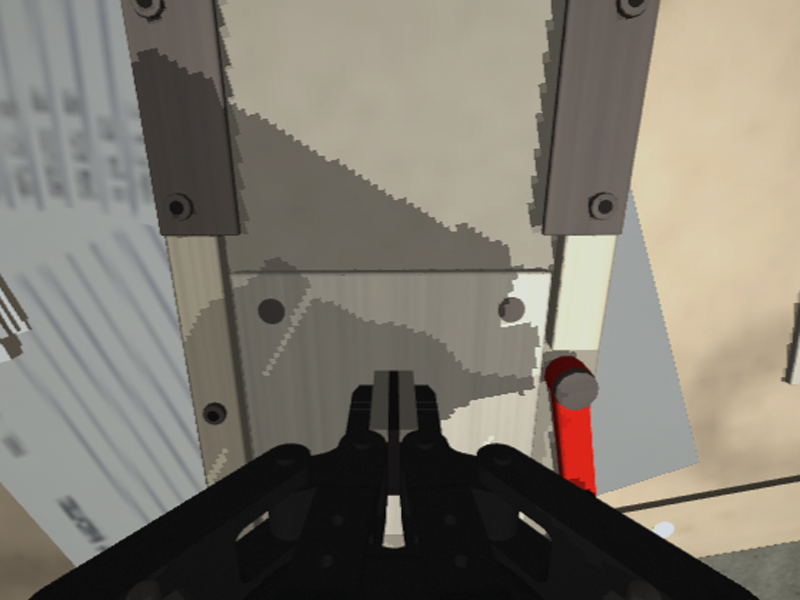

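```bash
sed -i 's/^print(f.x/if __name__=="__main__": print(f.x/' fit.py; python3 - <<'E'
from fit import *
d=np.load('w2s.npy'); s={'eef_pos':d[:3],'ee_rot':d[3:]}
q=lambda u,v:(u*.7,v*.7)
print(w2j(back('wrist',[q(232,272),q(550,270)],p[3]+17,s)), w2j(back('wrist',[q(239,235),q(543,235)],p[3]+23,s)))
E
```

```text
[[ 49.77475366  52.25365075  17.        ]
 [ 50.33613912 -50.5254714   17.        ]] [[ 63.0295226   46.60677898  23.        ]
 [ 62.94190422 -45.04055726  23.        ]]
```

The front edge went from 33 to 50 mm and followed the fingers without slipping. About 80 mm remains.

>>> move_arm --targets '[[[0, 0.0, 0, -0.022, 0, 0, 0], [0, 0, 0, -0.022, 0, 0, 0], [0, 0, 0, -0.022, 0, 0, 0], [0, 0, 0, -0.022, 0, 0, 0], [0, 0, 0, -0.022, 0, 0, 0]]]'

```text
time_s: 5.9
eef_pos: [492.0, -285.2, 30.1]
ee_rot: [0.081, -0.702, 0.081, 0.703]
force: [-7.4, 2.5, 12.4]
grip_width: 0.004
```

>>> move_arm --targets '[[[0, 0.0, 0, -0.022, 0, 0, 0], [0, 0, 0, -0.022, 0, 0, 0], [0, 0, 0, -0.022, 0, 0, 0], [0, 0, 0, -0.022, 0, 0, 0], [0, 0, 0, -0.022, 0, 0, 0]]]'

```text
time_s: 6.4
eef_pos: [508.1, -289.0, 30.1]
ee_rot: [0.081, -0.702, 0.081, 0.703]
force: [-6.1, 1.6, 12.6]
grip_width: -0.002
```

>>> move_arm --targets '[[[0, 0.0, 0, -0.022, 0, 0, 0], [0, 0, 0, -0.022, 0, 0, 0], [0, 0, 0, -0.022, 0, 0, 0], [0, 0, 0, -0.022, 0, 0, 0], [0, 0, 0, -0.022, 0, 0, 0]]]'

```text
time_s: 6.9
eef_pos: [524.2, -292.7, 30.1]
ee_rot: [0.081, -0.702, 0.081, 0.703]
force: [-5.7, 1.3, 12.4]
grip_width: 0.001
```

```bash
python3 - <<'E'
from fit import *
s=ctrl.sense(); im=ctrl.capture('wrist'); np.save('w3s.npy',np.r_[s['eef_pos'],s['ee_rot']])
print(w2j(s['eef_pos']),s['force'])
cv2.imwrite('pics/w3b.png',cv2.resize(im[:,:,::-1],(800,600),interpolation=cv2.INTER_CUBIC))
E
```

```text
[[54.13942614 -0.26198286 16.21633742]] [-5.69386438  1.33191289 12.35239842]
```

View pics/w3b.png

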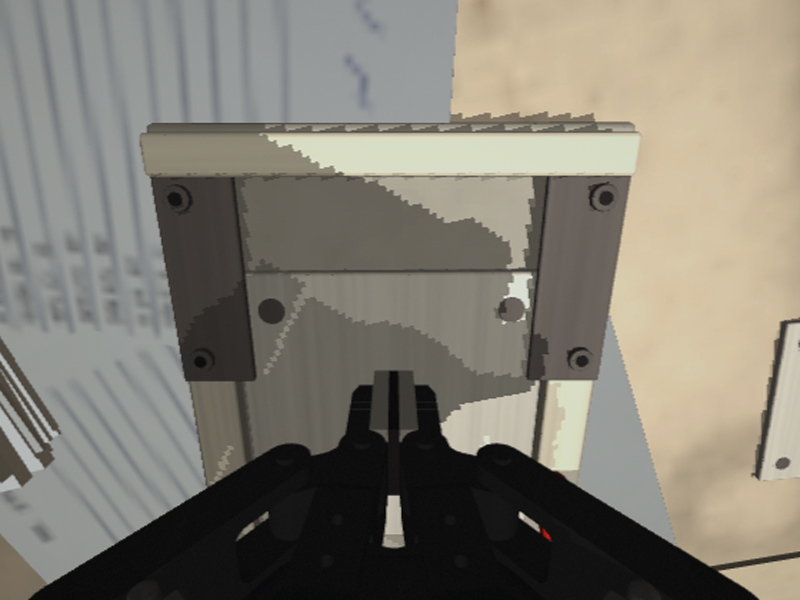

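The blank is under both lips with no slip, and about 30 mm remains.

>>> move_arm --targets '[[[0, 0.0, 0, -0.022, 0, 0, 0], [0, 0, 0, -0.022, 0, 0, 0], [0, 0, 0, -0.022, 0, 0, 0], [0, 0, 0, -0.022, 0, 0, 0], [0, 0, 0, -0.022, 0, 0, 0]]]'

```text
time_s: 7.45
eef_pos: [540.3, -296.5, 30.1]
ee_rot: [0.081, -0.702, 0.081, 0.703]
force: [-5.5, 1.0, 12.5]
grip_width: -0.003
```

>>> move_arm --targets '[[[0, 0.0, 0, -0.018, 0, 0, 0], [0, 0, 0, -0.018, 0, 0, 0], [0, 0, 0, -0.015, 0, 0, 0]]]'

```text
time_s: 7.75
eef_pos: [547.7, -298.3, 30.1]
ee_rot: [0.081, -0.702, 0.081, 0.702]
force: [-5.5, 1.3, 10.9]
grip_width: 0.001
```

>>> move_arm --targets '[[[0, 0.0, 0, -0.012, 0, 0, 0], [0, 0, 0, -0.01, 0, 0, 0]]]'

```text
time_s: 7.95
eef_pos: [550.9, -299.0, 30.1]
ee_rot: [0.081, -0.702, 0.081, 0.702]
force: [-5.9, 1.3, 11.6]
grip_width: -0.002
```

>>> move_arm --targets '[[[0, 0.0, 0, -0.01, 0, 0, 0], [0, 0, 0, -0.006, 0, 0, 0]]]'

```text
time_s: 8.15
eef_pos: [553.2, -299.6, 30.1]
ee_rot: [0.081, -0.702, 0.081, 0.702]
force: [-5.8, 1.0, 12.3]
grip_width: 0.0
```

```bash
python3 - <<'E'
from fit import *
s=ctrl.sense(); im=ctrl.capture('wrist'); np.save('w4s.npy',np.r_[s['eef_pos'],s['ee_rot']])
print(w2j(s['eef_pos']),s['force'])
cv2.imwrite('pics/w4b.png',cv2.resize(im[:,:,::-1],(800,600),interpolation=cv2.INTER_CUBIC))
E
```

```text
[[83.97822569 -0.30222204 16.20366869]] [-5.77028615  0.96861469 12.27085308]
```

View pics/w4b.png

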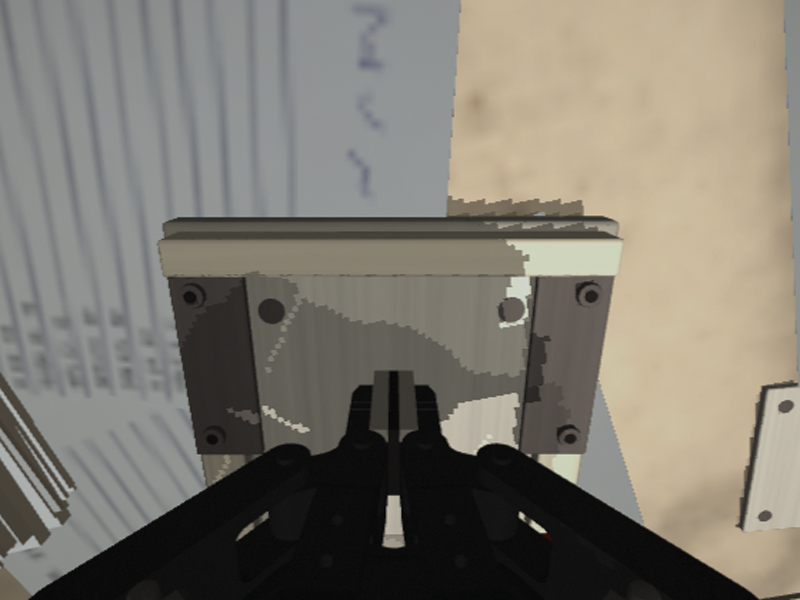

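The front edge is right at the stop. I'll use small steps until the force rises.

>>> move_arm --targets '[[[0, 0.0, 0, -0.006, 0, 0, 0], [0, 0, 0, -0.003, 0, 0, 0]]]'

```text
time_s: 8.4
eef_pos: [554.3, -299.8, 30.1]
ee_rot: [0.081, -0.702, 0.081, 0.703]
force: [-7.6, 1.5, 12.7]
grip_width: -0.001
```

>>> move_arm --targets '[[[0, 0.0, 0, -0.006, 0, 0, 0], [0, 0, 0, -0.003, 0, 0, 0]]]'

```text
time_s: 8.6
eef_pos: [555.6, -300.1, 30.1]
ee_rot: [0.081, -0.702, 0.081, 0.703]
force: [-6.2, 1.4, 11.0]
grip_width: -0.001
```

>>> move_arm --targets '[[[0, 0.0, 0, -0.006, 0, 0, 0], [0, 0, 0, -0.003, 0, 0, 0]]]'

```text
time_s: 8.8
eef_pos: [557.0, -300.4, 30.1]
ee_rot: [0.081, -0.702, 0.081, 0.703]
force: [-6.5, 0.7, 12.6]
grip_width: 0.001
```

```bash
python3 - <<'E'
from fit import *
s=ctrl.sense(); im=ctrl.capture('wrist'); np.save('w5s.npy',np.r_[s['eef_pos'],s['ee_rot']])
print(w2j(s['eef_pos']),s['force'])
a=cv2.imread('pics/w4b.png')
b=cv2.resize(im[:,:,::-1],(800,600),interpolation=cv2.INTER_CUBIC)
cv2.imwrite('pics/w5.png',cv2.resize(np.vstack([a[200:400,150:650],b[200:400,150:650]]),(750,600)))
def c(n): d=np.load(n); return {'eef_pos':d[:3],'ee_rot':d[3:]}
E
```

```text
[[87.79960758 -0.30690647 16.20894193]] [-6.52181015  0.69385938 12.61802282]
```

View pics/w5.png

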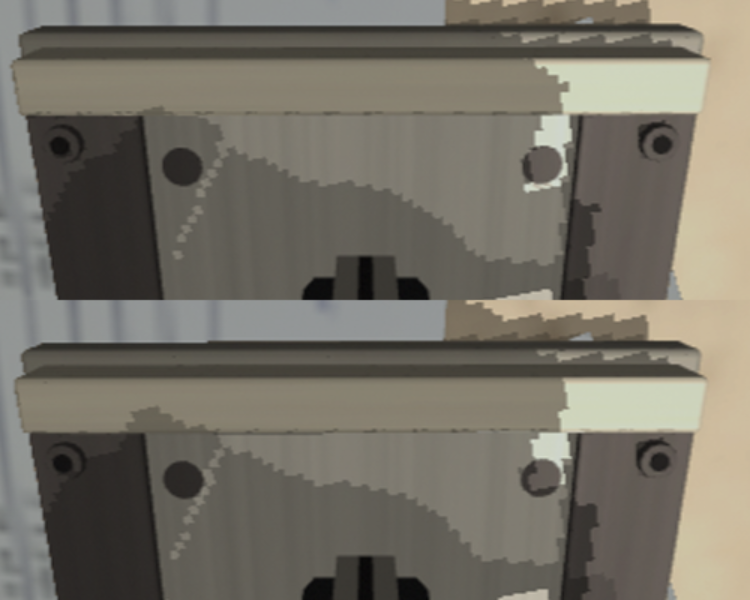

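>>> move_arm --targets '[[[0, 0.002, 0, 0, 0, 0, 0], [0, 0, 0, -0.006, 0, 0, 0], [0, 0, 0, -0.006, 0, 0, 0]]]'

```text
time_s: 9.15
eef_pos: [558.7, -300.9, 30.1]
ee_rot: [0.081, -0.702, 0.081, 0.703]
force: [-7.7, 2.1, 14.2]
grip_width: 0.002
```

```bash
python3 - <<'E'
from fit import *
s=ctrl.sense(); im=ctrl.capture('wrist')
print(w2j(s['eef_pos']),s['force'])
b=cv2.resize(im[:,:,::-1],(800,600),interpolation=cv2.INTER_CUBIC)
cv2.imwrite('pics/w6.png',cv2.resize(b[200:400,150:650],(750,300)))
E
```

```text
[[89.59686957 -0.34108936 16.18273253]] [-7.71042749  2.0845362  14.24265436]
```

View pics/w6.png

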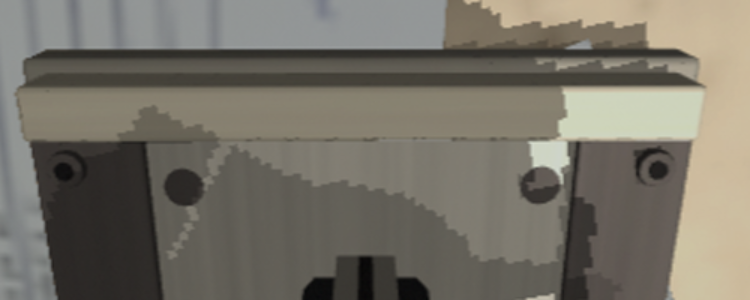

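The mark-to-stop distance didn't change while the fingers slipped on, so the blank is home. Next I'll lift and go over the pin.

>>> move_arm --targets '[[[0, -0.2, 0, 0, 0, 0, 0], [0, -0.3, 0, 0, 0, 0, 0], [0, 0, 0, 0, 0, 0, 0]]]'

```text
time_s: 9.5
eef_pos: [561.2, -302.2, 109.6]
ee_rot: [-0.079, 0.706, -0.083, -0.699]
force: [0.0, 0.4, 0.2]
grip_width: 0.001
```

>>> move_arm --targets '[[[0, 0, 0.117, 0.21, 0, 0, 0], [0, 0, 0.117, 0.21, 0, 0, 0], [0.4, 0, 0.117, 0.21, 0, 0, 0], [0.4, 0, 0.117, 0.21, 0, 0, 0], [0.4, 0, 0, 0, 0, 0, 0]]]'

```text
time_s: 10.0
eef_pos: [417.4, -341.0, 103.3]
ee_rot: [0.083, -0.702, 0.082, 0.703]
force: [1.4, -0.6, -0.2]
grip_width: 0.399
```

```bash
python3 - <<'E'
from fit import *
s=ctrl.sense(); im=ctrl.capture('wrist'); np.save('w7s.npy',np.r_[s['eef_pos'],s['ee_rot']])
print(w2j(s['eef_pos']),s['force'],s['grip_width'])
print([(np.round(r['point']),round(r['confidence'],2)) for r in ctrl.recognise('latch_pin','wrist')])
yaw=p[2]-np.pi/2; t=j2w([-37,-70.6,55])[0]; print(need(t,yaw,s))
cv2.imwrite('pics/w7b.png',cv2.resize(im[:,:,::-1],(800,600),interpolation=cv2.INTER_CUBIC))
E
```

```text
[[-38.94914881 -71.44188047  89.39321689]] [ 1.367902   -0.62708008 -0.15108117] 0.39870459996133745
[(array([191., 268.]), 0.58)]
(array([ 0.22927273, -0.00559987, -0.01326828]), array([-0.00451547,  0.0012514 ,  0.00031135]))
```

View pics/w7b.png

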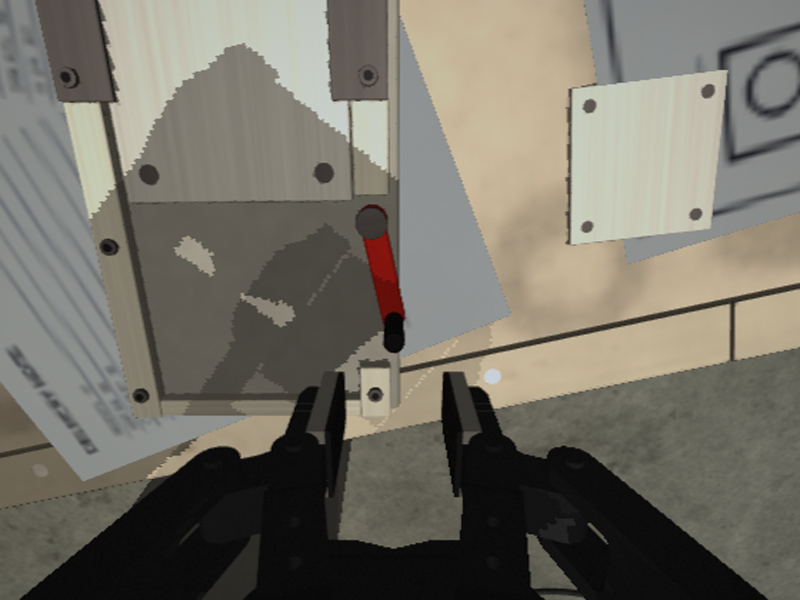

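```bash
python3 - <<'E'
from fit import *
d=np.load('w7s.npy'); s={'eef_pos':d[:3],'ee_rot':d[3:]}
print('pin',w2j(back('wrist',[(395*.7,343*.7)],p[3]+49,s)),'rear',w2j(back('wrist',[(133*.7,201*.7),(350*.7,200*.7)],p[3]+17,s)),'lip',w2j(back('wrist',[(115*.7,101*.7),(329*.7,100*.7)],p[3]+23,s)))
E
```

```text
pin [[-37.94748552 -71.89654081  49.        ]] rear [[ 20.19137438  49.6318768   17.        ]
 [ 20.22362478 -51.28100208  17.        ]] lip [[ 62.49468733  45.86942561  23.        ]
 [ 62.50273103 -44.45146423  23.        ]]
```

>>> move_arm --targets '[[[0.4, 0.13, 0.003, -0.007, -0.005, 0, 0], [0.4, 0.13, 0, 0, 0, 0, 0], [0.4, 0.12, 0, 0, 0, 0, 0], [0.4, 0, 0, 0, 0, 0, 0]]]'

```text
time_s: 10.5
eef_pos: [421.3, -339.4, 44.3]
ee_rot: [0.08, -0.702, 0.078, 0.704]
force: [0.7, 0.8, 0.6]
grip_width: 0.401
```

>>> move_arm --targets '[[[0, 0, 0, 0, 0, 0, 0], [0, 0, 0, 0, 0, 0, 0], [0, 0, 0, 0, 0, 0, 0], [0, 0, 0, 0, 0, 0, 0]]]' --force 20

```text
time_s: 10.9
eef_pos: [421.8, -341.1, 47.3]
ee_rot: [-0.079, 0.703, -0.08, -0.702]
force: [2.6, 0.0, 1.1]
grip_width: 0.101
```

```bash
python3 - <<'E'
from fit import *
s=ctrl.sense(); im=ctrl.capture('wrist')
print(w2j(s['eef_pos']),s['force'],s['grip_width'])
cv2.imwrite('pics/w8.png',im[:,:,::-1])
tt=s['eef_pos']
import math
for a in np.arange(-.2,1.6,.15):
    print(round(a,2),np.round([11-50*math.cos(a),-62+50*math.sin(a)],1))
E
```

```text
[[-34.58576781 -70.53266219  33.39092259]] [2.62446566 0.01789321 1.0904628 ] 0.10149838133704563
-0.2 [-38.  -71.9]
-0.05 [-38.9 -64.5]
0.1 [-38.8 -57. ]
0.25 [-37.4 -49.6]
0.4 [-35.1 -42.5]
0.55 [-31.6 -35.9]
0.7 [-27.2 -29.8]
0.85 [-22.  -24.4]
1.0 [-16.  -19.9]
1.15 [ -9.4 -16.4]
1.3 [ -2.4 -13.8]
1.45 [  5.  -12.4]
```

View pics/w8.png

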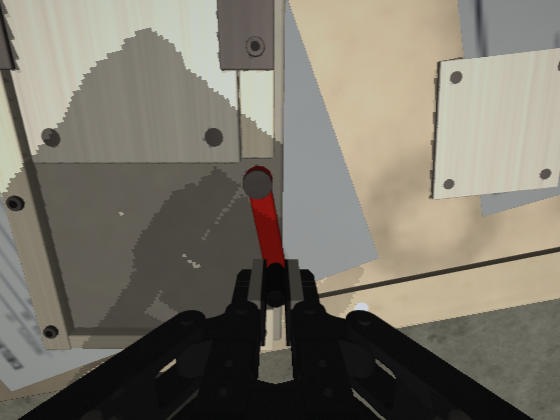

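The pin is between the pads, at opening 0.10. Next I'll trace the arc.

>>> move_arm --targets '[[[0, 0, -0.049, 0.006, 0, 0, 0], [0, 0, -0.05, -0.001, 0, 0, 0], [0, 0, -0.049, -0.009, 0, 0, 0], [0, 0, -0.047, -0.015, 0, 0, 0]]]' --force 30

```text
time_s: 11.35
eef_pos: [429.7, -312.2, 47.0]
ee_rot: [0.079, -0.702, 0.079, 0.703]
force: [-6.0, 0.1, 8.9]
grip_width: 0.099
```

>>> move_arm --targets '[[[0, 0, -0.044, -0.023, 0, 0, 0], [0, 0, -0.041, -0.029, 0, 0, 0], [0, 0, -0.036, -0.035, 0, 0, 0], [0, 0, -0.03, -0.04, 0, 0, 0]]]'

```text
time_s: 11.75
eef_pos: [453.9, -294.3, 47.0]
ee_rot: [0.079, -0.702, 0.079, 0.703]
force: [-2.9, 1.6, 8.4]
grip_width: 0.094
```

```bash
python3 - <<'E'
from fit import *
s=ctrl.sense(); im=ctrl.capture('wrist')
print(w2j(s['eef_pos']),s['force'],s['grip_width'])
cv2.imwrite('pics/w9.png',im[:,:,::-1])
E
```

```text
[[-13.99909832 -17.7483333   33.05887126]] [-2.93924155  1.62424887  8.41750962] 0.09366723393616722
```

View pics/w9.png

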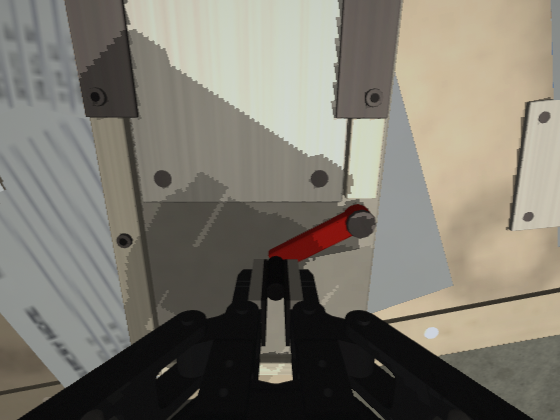

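The latch is following at about 1.0 rad, so I'll continue, going a bit past the nominal angle to reach its stop.

>>> move_arm --targets '[[[0, 0, -0.023, -0.044, 0, 0, 0], [0, 0, -0.017, -0.047, 0, 0, 0], [0, 0, -0.009, -0.049, 0, 0, 0], [0, 0, -0.003, -0.03, 0, 0, 0]]]'

```text
time_s: 12.2
eef_pos: [479.6, -293.4, 46.5]
ee_rot: [0.079, -0.701, 0.079, 0.704]
force: [-23.9, -5.3, 12.4]
grip_width: 0.099
```

>>> move_arm --targets '[[[0, 0, 0, -0.01, 0, 0, 0], [0, 0, 0, -0.006, 0, 0, 0], [0, 0, 0, 0, 0, 0, 0]]]'

```text
time_s: 12.5
eef_pos: [480.9, -293.8, 46.4]
ee_rot: [0.079, -0.701, 0.079, 0.705]
force: [-15.7, -4.7, 9.0]
grip_width: 0.097
```

```bash
python3 - <<'E'
from fit import *
s=ctrl.sense(); im=ctrl.capture('wrist')
print(w2j(s['eef_pos']),s['force'],s['grip_width'])
cv2.imwrite('pics/w10.png',im[:,:,::-1])
E
```

```text
[[ 12.18354149 -11.11417657  32.52243082]] [-15.73342164  -4.73255299   8.99683131] 0.09733343154825402
```

View pics/w10.png

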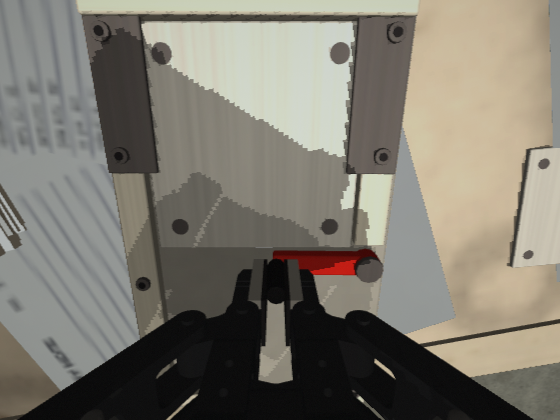

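The latch is square across the channel and against its stop: the force rose to about 24 N, then the pin slid in the pads. I'll release it and lift away.

>>> move_arm --targets '[[[0.3, 0, 0, 0, 0, 0, 0], [0.3, 0, 0, 0, 0, 0, 0], [0.3, 0, 0, 0, 0, 0, 0], [0.3, 0, 0, 0, 0, 0, 0]]]'

```text
time_s: 12.95
eef_pos: [483.2, -293.3, 46.3]
ee_rot: [0.079, -0.703, 0.079, 0.703]
force: [-1.0, -0.2, -1.0]
grip_width: 0.301
```

>>> move_arm --targets '[[[0.3, -0.1, 0, 0, 0, 0, 0], [0.3, -0.25, 0, 0, 0, 0, 0], [0.3, -0.3, 0, 0, 0, 0, 0], [0.3, -0.3, 0, 0, 0, 0, 0], [0.3, 0, 0, 0, 0, 0, 0]]]'

```text
time_s: 13.45
eef_pos: [485.0, -295.0, 195.1]
ee_rot: [-0.077, 0.706, -0.082, -0.699]
force: [-0.3, 0.2, 0.2]
grip_width: 0.304
```

```bash
python3 - <<'E'
from fit import *
s=ctrl.sense(); im=ctrl.capture('wrist'); np.save('w11s.npy',np.r_[s['eef_pos'],s['ee_rot']])
print(w2j(s['eef_pos']),s['force'],s['grip_width'])
cv2.imwrite('pics/w11.png',cv2.resize(im[40:280,130:450,::-1],(800,600),interpolation=cv2.INTER_CUBIC)); save('top11',ctrl.capture('top'))
E
```

```text
[[ 16.4866433  -11.34751035 181.22806513]] [-0.30892139  0.15424404  0.2412955 ] 0.304230053268559
```

View pics/w11.png

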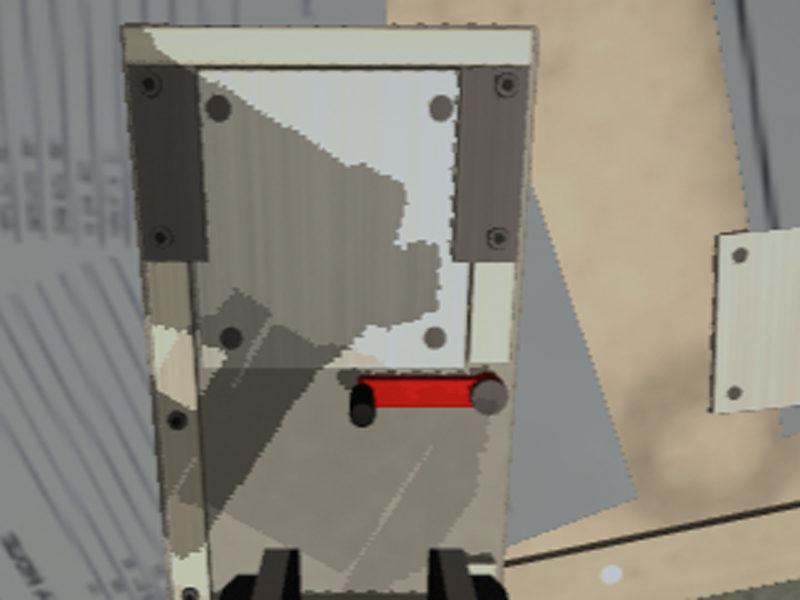

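```bash
python3 - <<'E'
from fit import *
d=np.load('w11s.npy'); s={'eef_pos':d[:3],'ee_rot':d[3:]}
q=lambda u,v:(130+u*.4,40+v*.4)
B=lambda pts,z:w2j(back('wrist',[q(*a) for a in pts],p[3]+z,s)).round(1)
print('pin',B([(362,413)],49),'rear',B([(210,367),(460,367)],17),'front',B([(210,69),(460,69)],17),'stop',B([(200,66),(460,66)],26),'lip',B([(207,262),(453,262)],23),'pivot',B([(488,397)],26),'arm edges rear/front',B([(420,406),(420,377)],21))
E
```

```text
pin [[ 11.4 -11.4  49. ]] rear [[ 20.1  48.8  17. ]
 [ 20.4 -50.5  17. ]] front [[128.8  42.7  17. ]
 [129.3 -45.8  17. ]] stop [[128.9  44.5  26. ]
 [129.4 -44.7  26. ]] lip [[ 62.1  46.5  23. ]
 [ 62.5 -45.4  23. ]] pivot [[ 10.7 -60.8  26. ]] arm edges rear/front [[  5.4 -34.7  21. ]
 [ 17.4 -34.4  21. ]]
```

View pics/top11.png

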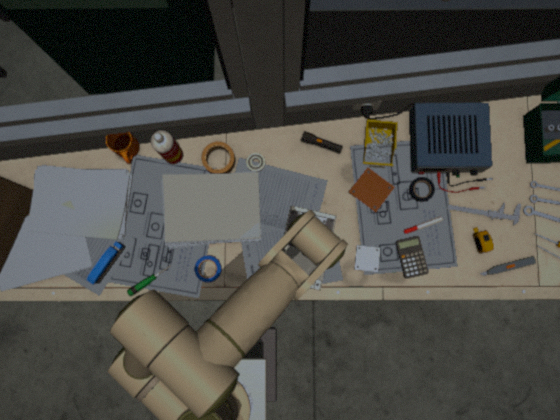

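```bash
python3 -c "
from rig import ctrl
print(ctrl.finish_job(), ctrl.sense()['time_s'])"
```

```text
the job is handed in; nothing more can be done
the job is handed in; nothing more can be done
```

I dragged the blank home, locked the latch across the channel behind it, and handed the job in at about 13.6 s.

- **Drag:** I pressed on the blank with closed fingers and moved it about 97 mm in under both lips. The downward readings while dragging were 11–15 N. The fingers then slipped on while the blank stayed against the stop, which showed it was home.
- **Latch:** I pinched the pin, swung it clockwise round to its stop, opened the gripper and lifted clear. The force rose to about 24 N at the stop before the pin slid in the pads.
- **Blank position:** In the last wrist picture the rear edge is at x ≈ 20.2 mm in the jig's frame, against 20 expected. The front edge coincides with the stop's face.
- **Latch position:** The pin is at (11.4, −11.4) mm, against (11, −12) expected, so the arm is square across at about 1.57 rad, roughly 3 mm behind the blank.
- **Surroundings:** The gripper was touching nothing, with forces near zero. The calculator, tape, screwdriver and bearing look unmoved in the top view.
- **Disagreement:** The wrist picture puts the front edge and the stop at x ≈ 129 mm rather than 130. The two agree with each other, and the offset is within the camera calibration error.

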